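Find the full tin on the bakery counter

TASK

Move the baguette off the three tins and lay it down on the wooden board. Then heft the tins one after another, starting with the one nearest the robot and working outward to the farthest: lift each clear of its compartment for a moment and, before going on to the next, set it back down where it stood. Find the heaviest, and finish holding that tin up, upright and still, about a hand's breadth above the tray, with the other two standing in their compartments; do not drop or tip anything over and leave the other things on the counter alone.

Things in the scene. Friction and masses are not known exactly. Their poses are not given: they have to be found in the camera images.
- tin_a: plain closed metal tin, a cylinder 60 mm in diameter and 130 mm tall with a flat press-on lid (the lid is the top 20 mm, same diameter, and does not come off). Origin: centre of its underside; z along its axis, up. The three tins look exactly alike; with their contents they weigh between 0.2 and 0.6 kg, and one of them is heavier than either of the others by at least 0.15 kg
- tin_b: plain closed metal tin, a cylinder 60 mm in diameter and 130 mm tall with a flat press-on lid (the lid is the top 20 mm, same diameter, and does not come off). Origin: centre of its underside; z along its axis, up. The three tins look exactly alike; with their contents they weigh between 0.2 and 0.6 kg, and one of them is heavier than either of the others by at least 0.15 kg
- tin_c: plain closed metal tin, a cylinder 60 mm in diameter and 130 mm tall with a flat press-on lid (the lid is the top 20 mm, same diameter, and does not come off). Origin: centre of its underside; z along its axis, up. The three tins look exactly alike; with their contents they weigh between 0.2 and 0.6 kg, and one of them is heavier than either of the others by at least 0.15 kg
- tub_1: closed cardboard tub shut up inside one of the tins (never the same one), out of sight and never handled: a cylinder 47 mm in diameter, 117 mm tall, loose by 2 to 3 mm. One of the three tubs is full and presses on its tin with about 4 N, the others are nearly empty (under 2 N). Origin: centre of its underside
- tub_2: closed cardboard tub shut up inside one of the tins (never the same one), out of sight and never handled: a cylinder 47 mm in diameter, 117 mm tall, loose by 2 to 3 mm. One of the three tubs is full and presses on its tin with about 4 N, the others are nearly empty (under 2 N). Origin: centre of its underside
- tub_3: closed cardboard tub shut up inside one of the tins (never the same one), out of sight and never handled: a cylinder 47 mm in diameter, 117 mm tall, loose by 2 to 3 mm. One of the three tubs is full and presses on its tin with about 4 N, the others are nearly empty (under 2 N). Origin: centre of its underside
- tray: dark wooden tray fixed to the counter, 295 x 105 mm, 30 mm high, with 8 mm walls, dividers and floor; two dividers (as high as the walls) make three compartments in a row along x, each 88 x 89 mm inside, one tin standing in each. Origin: centre of its underside on the counter; x along the row, pointing away from the robot (within about 20 degrees), z up
- bay_near (a point): centre of the floor of the nearest (to the robot) compartment of the tray, 8 mm above the counter; axes as the tray's
- bay_middle (a point): centre of the floor of the middle compartment of the tray, 8 mm above the counter; axes as the tray's
- bay_far (a point): centre of the floor of the farthest compartment of the tray, 8 mm above the counter; axes as the tray's
- baguette: baguette of hard-crusted rigid bread, 340 mm long, 52 mm wide and 52 mm high, flat underneath, 0.25 kg, with round tapered ends (the middle 270 mm is of full width); at first it lies along the row across the tops of the three tins (underside 138 mm above the counter). Origin: centre of its underside; x along its length, z up
- board: pale wooden board fixed to the counter, 400 x 160 mm, 20 mm thick, on the other side of the robot's middle line from the tray. Origin: centre of its underside on the counter; x along its length, its top at z = 20 mm
- jam_jar: closed jam jar, 64 mm in diameter, 90 mm tall, to be left alone; origin at the centre of its underside
- coffee_cup: white mug, 80 mm in diameter, 80 mm tall, to be left alone; origin at the centre of its underside
- saucer_bowl: white bowl, 120 mm in diameter, 45 mm tall, to be left alone; origin at the centre of its underside
Mind the look-alikes: they are no part of the job. Leave any blue or purple look-alike of the tin_a alone. Leave any purple look-alike of the tin_b alone.

How it is judged:
By the outcome, as a careful person would: the job done as asked, in the order asked, and still so for the second after the job is handed in, while the arm keeps its last pose, push and grip.
It also fails if it takes over 70 s, if anything falls off the work surface, if the arm or the gripper's body presses on something with over 40 N, if the wrist force passes 120 N, or if a joint passes its speed limit or range.

ROBOT

A 6-joint arm with a two-finger parallel gripper is mounted at the origin on the work surface. World frame = base frame: x ahead of the robot, y to its left, z up, the work surface at z = 0. Lengths are in mm, angles in rad, forces in N, time in s.
With the tool pointing down it reaches from about 300 to 775 mm from the base axis. Payload 14.6 kg.
Tool frame: the origin (TCP) lies between the finger pads; the fingertips stand ahead of it and the grasp point (between the pads) lies 11 mm behind it (manip.finger_overhang is the z of the fingertips in the tool frame, in mm); z points along the fingers, y is the line along which they close (so a half turn about z gives the same grasp; the last joint's range is limited). The gripper opens to 94 mm and grips with 3 to 60 N. Pads are 16 mm wide; open, the fingers measure 119 mm over their backs; the gripper's body (75 mm by 177 mm) begins 78 mm behind the grasp point.
Start: joints at [1.276, 0.3, 1.521, -0, 1.321, -0.067], TCP at [124.207, 535.782, 213.446] pointing down, gripper open.
Joint ranges: [-3.03, 3.03], [-0.79, 2.21], [0.23, 2.52], [-1.04, 4.18], [0, 3.07], [-2.55, 2.55]. Speed limits (rad/s): [2.22, 2.22, 2.57, 3.14, 3.14, 3.14].

INTERFACE

Orientations are given as [roll, pitch, yaw] about the fixed x, y, z axes, in that order (R = Rz(yaw) Ry(pitch) Rx(roll)).
In Python, from cell import manip gives the robot as it stands.
- The arm moves only by the tool jog_arm, never from a script. Its argument "series" is a list of rows, each a list of 7 numbers: the shift along the world's x, y, z as a fraction of full scale, then the turn, a rotation vector about the world's x, y, z as a fraction of full scale, then the closure, from 0 (fully open) to 1 (shut). In form: [[dx, dy, dz, wx, wy, wz, fingers], ...]. A call has 1 to 8 rows; each row is the pose to reach, as a shift and turn from the pose commanded when the call began; what a row does not reach only later rows make up. Full scale, the value 1, is 120 mm for a shift and 90 degrees for a turn. A row lasts 1/12 s, in which the tool goes at most 41.7 mm and 7.16 degrees, less where a joint would pass 70% of its speed; a pose out of reach is approached as far as the arm can. A call with a number of a shift or a turn outside -1 to 1 is refused whole. A call with a gripper value outside its range is refused whole. The fingers move at their own pace and stop on an object; "grip_force" is the grip in N (left out, the last holds). Time passes only in rows, so rows that repeat a pose let the fingers close. It gives the time, the measured TCP pose, the force, the opening and the grip force at its end, in the units of the state.
- manip.read_state(): the state, without advancing time (a new reading comes with each control period).
- manip.camera(name): name is "scene" or "top" or "wrist"; returns a dict with "frame" (384x512x3 uint8, red, green, blue), "vfov" (degrees; the focal length in pixels is half the picture's height over the tangent of half this angle, whatever the lens; pixels are square), "cx", "cy" (the principal point, pixels), "R" (3x3) and "t" (3): a world point X has camera coordinates R X + t; the wrist camera has in their place "hand_eye" (4x4, takes a point from camera to tool coordinates, whose origin is the TCP and whose axes are the flange's). Camera axes: x right, y down, z forward; pixel columns grow to the right and rows downward; lengths in mm; the calibration is good to about 2 mm. A picture is of the moment at which its call begins: read the wrist's pose just before it. There is no depth.
- manip.sign_off(): hands the job in; it is judged then, once.
The state is a dict: "clock": time; "joints": joint angles; "qd": joint speeds; "effort": joint torques, N m; "eef_pos": TCP position; "eef_rot": TCP orientation; "wrist_force": force on the tool from outside, world axes, zero at the start; "moment": the same for the moment, N m; "finger_gap": finger opening in mm; "finger_force": force on a finger pad.
Only numpy, scipy, OpenCV 4.12 (cv2) and the standard library are available. Lean on these libraries where they do the work, as an engineer would, in place of code of your own. Each camera call takes 0.05 s, during which the arm holds its last target. There are 200 camera calls.

## Working session

There is one attempt and no reset: what is moved stays moved. The work goes in short steps, Python scripts to look and compute and a tool call to move; the robot and the scene stay as the last step left them, time stands still between calls to the robot, and variables do not carry over. Pictures are saved under pics/ and viewed, at most 10 in all, crops included, and the job is handed in when it is done.

Besides the shell and the picture viewer there is one more tool, called after "Emit:" in YAML: its name, and indented under it one key for each argument. jog_arm: Moves the arm, as the interface text tells. Its arguments: {"type":"object","properties":{"series":{"type":"array"},"grip_force":{"type":"number"}},"required":["series"]}

```bash
mkdir -p pics; ls; python3 - <<'E'
from cell import manip
import cv2,numpy as np
s=manip.read_state()
print({k:np.round(v,3).tolist() for k,v in s.items()}, manip.finger_overhang)
for n in ("scene","top","wrist"):
    c=manip.camera(n); cv2.imwrite(f"pics/{n}0.png",c["frame"][:,:,::-1]); np.save(f"pics/{n}0.npy",c,allow_pickle=True)
    print(n,{k:np.round(v,4).tolist() for k,v in c.items() if k!="frame"})
a=[cv2.imread(f"pics/{n}0.png") for n in("scene","top")]
E
```

```text
pics
{'clock': 0.0, 'joints': [1.276, 0.3, 1.522, 0.0, 1.321, -0.067], 'qd': [0.0, 0.001, -0.0, 0.001, 0.0, 0.001], 'effort': [0.001, -53.18, -35.274, 0.071, 0.024, -0.0], 'eef_pos': [124.124, 535.55, 212.884], 'eef_rot': [-3.14, -0.0, 2.914], 'wrist_force': [-0.794, 0.405, -0.475], 'moment': [0.027, 0.031, 0.019], 'finger_force': 0.0, 'finger_gap': 94.102} 8.0
scene {'vfov': 47.8149, 'cx': 262.0628, 'cy': 195.4284, 'R': [[0.8706, 0.492, -0.0026], [0.4222, -0.7498, -0.5094], [-0.2526, 0.4424, -0.8605]], 't': [-528.6789, -180.4193, 1762.8505]}
top {'vfov': 47.4603, 'cx': 259.1276, 'cy': 194.7164, 'R': [[0.021, -0.9998, -0.0033], [-0.9911, -0.0204, -0.1315], [0.1314, 0.0061, -0.9913]], 't': [-13.6981, 640.6299, 1465.9971]}
wrist {'vfov': 71.103, 'cx': 261.5339, 'cy': 191.7192, 'hand_eye': [[-0.0001, -0.9628, -0.2701, 78.9135], [1.0, -0.0, -0.0003, -0.9007], [0.0003, -0.2701, 0.9628, -170.2778], [0.0, 0.0, 0.0, 1.0]]}
```

View pics/scene0.png

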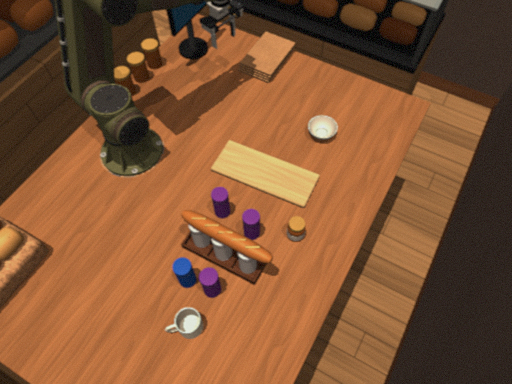

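View pics/top0.png

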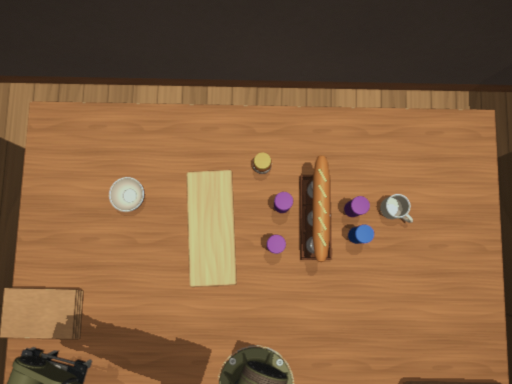

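The scene view shows the baguette on the tins at about (225,237), the board at (265,172), two purple tins at (221,202) and (251,223), the blue tin at (185,272), another purple at (210,282), the jar at (297,228) and the cup at (188,322). In the top view the baguette is at (321,208), the tray at (316,218) and the board at (211,228). The look-alike tins are at (283,202), (276,244), (359,206) and (362,234).

```bash
cat > h.py <<'E'
import cv2,numpy as np
from scipy.spatial.transform import Rotation as Ro
def load(n): return np.load(f"pics/{n}.npy",allow_pickle=True).item()
def f(c): return c["frame"].shape[0]/2/np.tan(np.radians(c["vfov"])/2)
def ext(c):
    if "R" in c: return np.array(c["R"]),np.array(c["t"])
    T=np.eye(4);T[:3,:3]=Ro.from_euler("xyz",c["rot"]).as_matrix();T[:3,3]=c["pos"]
    M=np.linalg.inv(T@np.array(c["hand_eye"]));return M[:3,:3],M[:3,3]
def ray(c,p):
    R,t=ext(c);d=np.array([(p[0]-c["cx"])/f(c),(p[1]-c["cy"])/f(c),1])
    return -R.T@t,R.T@d/np.linalg.norm(d)
def plane(c,p,z):
    o,d=ray(c,p);return o+d*(z-o[2])/d[2]
def tri(cs,ps):
    A=np.zeros((3,3));b=np.zeros(3);L=[]
    for c,p in zip(cs,ps):
        o,d=ray(c,p);P=np.eye(3)-np.outer(d,d);A+=P;b+=P@o;L.append((P,o))
    X=np.linalg.solve(A,b);return X,max(np.linalg.norm(P@(X-o)) for P,o in L)
def proj(c,X):
    R,t=ext(c);q=R@np.array(X)+t;return q[:2]/q[2]*f(c)+[c["cx"],c["cy"]]
def mask(c,lo,hi,roi=None):
    m=cv2.inRange(cv2.cvtColor(c["frame"],cv2.COLOR_RGB2HSV),np.array(lo),np.array(hi))
    if roi:
        k=np.zeros_like(m);x0,y0,x1,y1=roi;k[y0:y1,x0:x1]=1;m*=k
    return m
def blobs(m,amin=40):
    cs,_=cv2.findContours(m,cv2.RETR_EXTERNAL,cv2.CHAIN_APPROX_NONE)
    return sorted([c for c in cs if cv2.contourArea(c)>amin],key=cv2.contourArea,reverse=True)
def snap(n,name):
    from cell import manip
    s=manip.read_state();c=dict(manip.camera(n));c["pos"]=s["eef_pos"];c["rot"]=s["eef_rot"]
    np.save(f"pics/{name}.npy",c,allow_pickle=True);cv2.imwrite(f"pics/{name}.png",c["frame"][:,:,::-1]);return c,s
E
python3 - <<'E'
from h import *
np.set_printoptions(precision=1,suppress=True)
T,S=load("top0"),load("scene0")
hs=lambda c:cv2.cvtColor(c["frame"],cv2.COLOR_RGB2HSV)
print("bag",hs(T)[180,318],hs(T)[230,323],hs(S)[234,225],"board",hs(T)[220,210],"table",hs(T)[260,290],hs(T)[150,290],hs(S)[280,250],"tray",hs(T)[256,320],hs(T)[220,303],"tin",hs(T)[244,310],"pur",hs(T)[202,283],"blue",hs(T)[234,362])
for nm,c in(("T",T),("S",S)):
    for q,lo,hi in(("pur",(130,80,40),(160,255,255)),("blue",(105,100,60),(125,255,255)),("board",(18,60,120),(30,160,255))):
        for b in blobs(mask(c,lo,hi))[:4]:
            r=cv2.minAreaRect(b);print(nm,q,cv2.contourArea(b),np.array(r[0]),np.array(r[1]),r[2], cv2.boxPoints(r).tolist() if q=="board" else "")
a=cv2.resize(T["frame"][140:280,250:420],None,fx=4.4,fy=4.2,interpolation=cv2.INTER_CUBIC)
cv2.imwrite("pics/z1.png",a[:,:,::-1])
a=cv2.resize(S["frame"][160:310,150:330],None,fx=4,fy=4,interpolation=cv2.INTER_CUBIC)
cv2.imwrite("pics/z2.png",a[:,:,::-1])
E
```

```text
bag [ 14 168 178] [ 17 138 194] [ 13 177 223] board [ 24  90 199] table [ 14 146 177] [ 14 145 171] [ 12 156  67] tray [ 14 161 192] [ 11 152  57] tin [ 19  23 121] pur [147 105 167] blue [107 144 188]
T pur 336.5 [356.2 206.1] [17.4 25. ] 71.56504821777344 
T pur 275.5 [282.3 201.3] [17.7 19.8] 45.0 
T pur 245.5 [276.  243.5] [17. 18.] 90.0 
T blue 250.5 [363.5 233.5] [17. 19.] 90.0 
T board 5070.5 [210.9 227.9] [115.1  46.4] 88.38645935058594 [[186.0433807373047, 171.041015625], [232.45726013183594, 169.73358154296875], [235.6992950439453, 284.82537841796875], [189.28541564941406, 286.1328125]]
T board 215.0 [283.3 367.6] [36.3 11.8] 51.709835052490234 [[267.44537353515625, 356.96417236328125], [276.68597412109375, 349.6689453125], [299.160400390625, 378.13653564453125], [289.9197998046875, 385.4317626953125]]
T board 206.5 [262. 160.] [16. 16.] 90.0 [[254.0, 152.0], [270.0, 152.0], [270.0, 168.0], [254.0, 168.0]]
T board 114.0 [322.  207.5] [45.  8.] 90.0 [[318.0, 185.0], [326.0, 185.0], [326.0, 230.0], [318.0, 230.0]]
S pur 424.0 [210.3 281.6] [29.1 18.8] 63.43495178222656 
S pur 381.5 [220.3 201.9] [30.4 15.5] 82.87498474121094 
S pur 379.0 [251.  223.5] [29. 16.] 90.0 
S blue 407.0 [184.4 271.8] [29.5 17.9] 63.43495178222656 
S board 3159.0 [264.7 171.8] [102.5  34.4] 21.10483741760254 [[210.67398071289062, 169.43557739257812], [223.06777954101562, 137.32440185546875], [318.6836242675781, 174.228759765625], [306.2898254394531, 206.33993530273438]]
S board 51.0 [  2.1 238.8] [ 7.4 14.9] 21.801410675048828 [[-4.137923240661621, 244.34483337402344], [1.3793184757232666, 230.55174255371094], [8.275869369506836, 233.3103485107422], [2.7586281299591064, 247.1034393310547]]
```

View pics/z1.png

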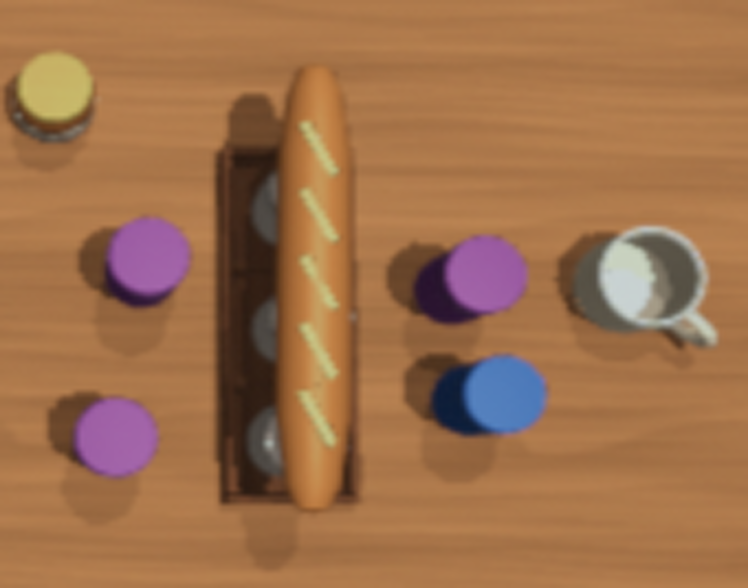

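View pics/z2.png

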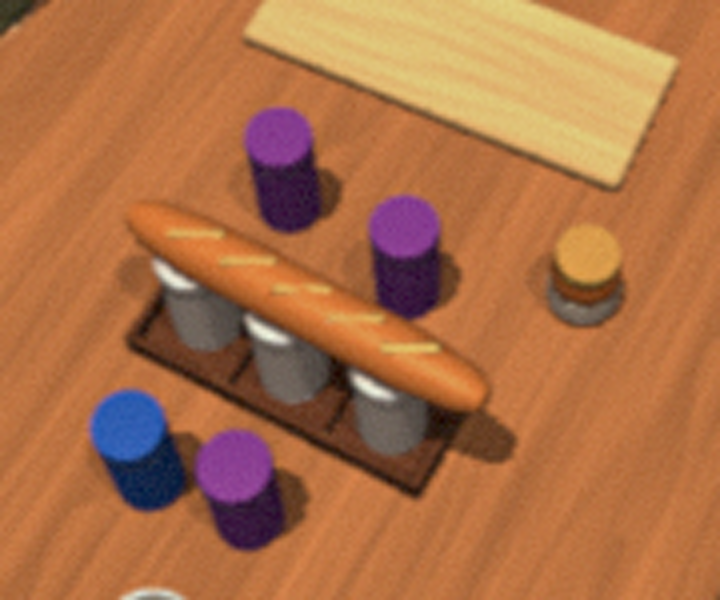

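The crops show the baguette in both views, with its ends at z1 (316,66) and (314,510), and at z2 (128,212) and (486,400). The tray's near right corner is at z1 (355,500) and z2 (130,340). The look-alike lids are at z1 (148,257), (116,437), (487,274) and (505,394).

```bash
python3 - <<'E'
from h import *
np.set_printoptions(precision=1,suppress=True)
T,S=load("top0"),load("scene0")
t=lambda x,y:(250+x/4.4,140+y/4.2)
s=lambda x,y:(150+x/4-.4,160+y/4-.4)
t2=lambda x,y:(t(x,y)[0]-.4,t(x,y)[1]-.4)
P={"bag_far":((316,66),(486,400)),"bag_near":((314,510),(128,212)),
"slash1":((319,149),(410,348)),"slash3":((319,283),(302,289)),"slash5":((318,417),(195,233)),
"purFL":((148,257),(405,228)),"purNL":((116,437),(280,137)),"purFR":((487,274),(235,466)),"blueNR":((505,394),(130,426)),
"trayNR":((355,500),(130,340)),"jar":((55,88),(588,253))}
for k,(a,b) in P.items(): X,e=tri((T,S),(t2(*a),s(*b)));print(k,X,e)
print("tray left rim ends @30",plane(T,t2(222,150),30),plane(T,t2(222,500),30),plane(T,t2(355,500),30),plane(S,s(415,489),30))
# board from corners in both views
def quad(c):
    b=blobs(mask(c,(18,60,110),(30,160,255)))[0];return cv2.boxPoints(cv2.minAreaRect(b))
bt=cv2.approxPolyDP(blobs(mask(T,(18,60,110),(30,160,255)))[0],6,True)[:,0]
bs=cv2.approxPolyDP(blobs(mask(S,(18,60,110),(30,160,255)))[0],6,True)[:,0]
for p in bt:
    q=min(bs,key=lambda q:tri((T,S),(p,q))[1]+abs(tri((T,S),(p,q))[0][2]-20)); print("board",p,q,*tri((T,S),(p,q)))
E
```

```text
bag_far [ 753.1 -197.8  173.2] 1.344391992397568
bag_near [ 419.2 -197.7  174.4] 2.2404340846648316
slash1 [ 685.4 -197.1  194.9] 1.2567796645079832
slash3 [ 586.  -196.5  196.5] 0.2728595822589664
slash5 [ 487.  -196.5  198.6] 1.4540131550350701
purFL [610.3 -80.  129.5] 0.8030771970050266
purNL [471.8 -58.3 133.5] 0.4165579120675838
purFR [ 601.8 -328.4  134.8] 0.6635262385810029
blueNR [ 510.4 -341.   132.4] 0.35558305408060903
trayNR [ 426.5 -248.9   26.9] 1.0400882705466232
jar [749.4  -8.6  95.1] 0.6501214956885588
tray left rim ends @30 [ 713.9 -142.1   30. ] [ 425.1 -144.6   30. ] [ 427.3 -247.8   30. ] [ 712.5 -245.3   30. ]
board [230 170] [302 204] [723.4 100.8  36.9] 3.8203287190063
board [187 173] [318 176] [715.4 255.9  11.7] 2.3835620595588756
board [191 286] [230 140] [327.1 226.4  24.9] 2.4322538439062202
board [235 283] [212 166] [340.6  75.5  40. ] 1.4411615341176307
```

Emit:
jog_arm:
  series:
    - [0.16, -0.25, 0.2, 0, 0, 0.07, 0]
    - [0.32, -0.5, 0.35, 0, 0, 0.145, 0]
    - [0.48, -0.75, 0.35, 0, 0, 0.145, 0]
    - [0.64, -1, 0.35, 0, 0, 0.145, 0]
  grip_force: 15

```text
clock: 0.48
eef_pos: [201.6, 414.6, 256.1]
eef_rot: [3.14, 0.001, -3.14]
wrist_force: [1.1, 0.1, 0.1]
finger_gap: 94.5
finger_force: 0.0
```

Emit:
jog_arm:
  series:
    - [0.16, -0.25, 0, 0, 0, 0, 0]
    - [0.32, -0.5, 0, 0, 0, 0, 0]
    - [0.48, -0.75, 0, 0, 0, 0, 0]
    - [0.64, -1, 0, 0, 0, 0, 0]

```text
clock: 0.82
eef_pos: [278.2, 294.2, 255.4]
eef_rot: [3.142, 0.0, -3.141]
wrist_force: [0.9, 0.6, -0.0]
finger_gap: 93.9
finger_force: 0.0
```

Emit:
jog_arm:
  series:
    - [0.16, -0.25, 0, 0, 0, 0, 0]
    - [0.32, -0.5, 0, 0, 0, 0, 0]
    - [0.48, -0.75, 0, 0, 0, 0, 0]
    - [0.64, -1, 0, 0, 0, 0, 0]

```text
clock: 1.15
eef_pos: [355.1, 174.1, 255.5]
eef_rot: [3.141, 0.0, -3.142]
wrist_force: [0.1, 0.7, 0.0]
finger_gap: 93.8
finger_force: 0.0
```

Emit:
jog_arm:
  series:
    - [0.16, -0.25, 0, 0, 0, 0, 0]
    - [0.32, -0.5, 0, 0, 0, 0, 0]
    - [0.48, -0.75, 0, 0, 0, 0, 0]
    - [0.64, -1, 0, 0, 0, 0, 0]

```text
clock: 1.48
eef_pos: [432.0, 54.0, 255.5]
eef_rot: [3.142, 0.0, 3.141]
wrist_force: [0.3, 0.6, 0.3]
finger_gap: 93.8
finger_force: 0.0
```

Emit:
jog_arm:
  series:
    - [0.16, -0.25, 0, 0, 0, 0, 0]
    - [0.32, -0.5, 0, 0, 0, 0, 0]
    - [0.48, -0.75, 0, 0, 0, 0, 0]
    - [0.64, -1, 0, 0, 0, 0, 0]

```text
clock: 1.82
eef_pos: [508.8, -66.0, 255.3]
eef_rot: [3.142, -0.0, 3.141]
wrist_force: [0.6, 0.8, 0.6]
finger_gap: 94.4
finger_force: 0.0
```

Emit:
jog_arm:
  series:
    - [0.16, -0.25, 0, 0, 0, 0, 0]
    - [0.32, -0.5, 0, 0, 0, 0, 0]
    - [0.48, -0.75, 0, 0, 0, 0, 0]
    - [0.64, -1, 0.2, 0, 0, 0, 0]
    - [0.64, -1, 0.2, 0, 0, 0, 0]

```text
clock: 2.23
eef_pos: [587.0, -188.8, 281.5]
eef_rot: [-3.14, 0.003, 3.138]
wrist_force: [0.2, 0.7, 0.9]
finger_gap: 94.1
finger_force: 0.0
```

```bash
python3 - <<'E'
from h import *
np.set_printoptions(precision=1,suppress=True)
c,s=snap("wrist","w1");print(s["eef_pos"],s["eef_rot"])
T,S=load("top0"),load("scene0")
# board at z=20
for C in(T,S):
    b=blobs(mask(C,(18,60,110),(30,160,255)))[0]
    w=np.array([plane(C,p,20)[:2] for p in cv2.convexHull(b)[:,0]],np.float32)
    print("board",cv2.minAreaRect(w))
# baguette top outline projections
for y in(-220,-171):print(proj(c,[586,y,164]))
E
```

```text
[ 587.  -188.8  281.5] [-3.1  0.   3.1]
board ((527.4531860351562, 165.72154235839844), (397.5180358886719, 159.756591796875), 4.053607940673828)
board ((523.5106201171875, 165.76190185546875), (393.8530578613281, 157.0140380859375), 3.9015722274780273)
[234.4 189.2]
[278.6 189.1]
```

View pics/w1.png

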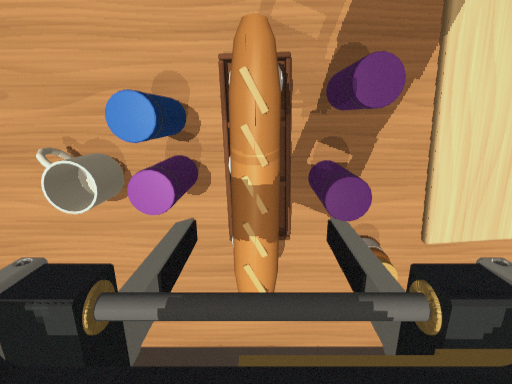

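The wrist view shows the baguette running vertically, centred at column 256 (edges 231 and 281 at row 189). That agrees with y ≈ -196 from the other two cameras. Both fingers straddle it, and the look-alikes are well to either side.

Emit:
jog_arm:
  series:
    - [0, -0.06, -0.2, 0, 0, 0, 0]
    - [0, -0.06, -0.45, 0, 0, 0, 0]
    - [0, -0.06, -0.7, 0, 0, 0, 0]
    - [0, -0.06, -0.7, 0, 0, 0, 0]
    - [0, -0.06, -0.7, 0, 0, 0, 0]

```text
clock: 2.7
eef_pos: [584.3, -190.5, 194.8]
eef_rot: [3.14, -0.003, -3.141]
wrist_force: [0.1, -0.3, 1.3]
finger_gap: 93.8
finger_force: 0.0
```

Emit:
jog_arm:
  series:
    - [0, -0.03, -0.15, 0, 0, 0, 0]
    - [0, -0.03, -0.34, 0, 0, 0, 0]
    - [0, -0.03, -0.34, 0, 0, 0, 0]
    - [0, -0.03, -0.34, 0, 0, 0, 0]
    - [0, -0.03, -0.34, 0, 0, 0, 0]

```text
clock: 3.12
eef_pos: [585.8, -195.0, 157.2]
eef_rot: [-3.141, 0.003, -3.141]
wrist_force: [-1.3, -0.9, 0.5]
finger_gap: 93.9
finger_force: 0.0
```

Emit:
jog_arm:
  series:
    - [0, 0, 0, 0, 0, 0, 0.6]
    - [0, 0, 0, 0, 0, 0, 0.6]
    - [0, 0, 0, 0, 0, 0, 0.6]
    - [0, 0, 0, 0, 0, 0, 0.6]
    - [0, 0, 0, 0, 0, 0, 0.6]
    - [0, 0, 0, 0, 0, 0, 0.6]
  grip_force: 15

```text
clock: 3.62
eef_pos: [585.0, -195.0, 154.7]
eef_rot: [3.142, 0.0, 3.142]
wrist_force: [-0.1, -0.3, -0.1]
finger_gap: 57.2
finger_force: 0.0
```

Emit:
jog_arm:
  series:
    - [0, 0, 0, 0, 0, 0, 0.8]
    - [0, 0, 0, 0, 0, 0, 0.8]
    - [0, 0, 0, 0, 0, 0, 0.8]
    - [0, 0, 0, 0, 0, 0, 0.8]

```text
clock: 3.95
eef_pos: [585.0, -195.1, 154.7]
eef_rot: [-3.142, 0.0, 3.142]
wrist_force: [0.3, -0.5, 0.6]
finger_gap: 52.3
finger_force: 15.0
```

Emit:
jog_arm:
  series:
    - [0, 0, 0.1, 0, 0, 0, 0.8]
    - [0, 0, 0.2, 0, 0, 0, 0.8]
    - [0, 0, 0.3, 0, 0, 0, 0.8]
    - [0, 0, 0.3, 0, 0, 0, 0.8]
    - [0, 0, 0.3, 0, 0, 0, 0.8]

```text
clock: 4.37
eef_pos: [585.4, -195.1, 191.8]
eef_rot: [-3.141, 0.002, 3.142]
wrist_force: [-0.1, 0.0, -2.0]
finger_gap: 52.0
finger_force: 15.0
```

Emit:
jog_arm:
  series:
    - [-0.02, 0.08, 0.05, 0, 0, 0, 0.8]
    - [-0.05, 0.25, 0.1, 0, 0, 0, 0.8]
    - [-0.1, 0.5, 0.1, 0, 0, 0.005, 0.8]
    - [-0.13, 0.75, 0.1, 0, 0, 0.01, 0.8]
    - [-0.17, 1, 0.1, 0, 0, 0.015, 0.8]

```text
clock: 4.78
eef_pos: [563.8, -73.3, 202.5]
eef_rot: [3.141, -0.001, -3.118]
wrist_force: [1.3, 0.0, -3.3]
finger_gap: 52.1
finger_force: 15.0
```

Emit:
jog_arm:
  series:
    - [-0.04, 0.25, 0, 0, 0, 0, 0.8]
    - [-0.08, 0.5, 0, 0, 0, 0.005, 0.8]
    - [-0.13, 0.75, 0, 0, 0, 0.01, 0.8]
    - [-0.17, 1, 0, 0, 0, 0.015, 0.8]

```text
clock: 5.12
eef_pos: [543.1, 46.9, 202.5]
eef_rot: [3.141, -0.001, -3.094]
wrist_force: [0.2, 0.9, -3.0]
finger_gap: 52.2
finger_force: 15.0
```

Emit:
jog_arm:
  series:
    - [-0.05, 0.25, 0, 0, 0, 0, 0.8]
    - [-0.08, 0.5, 0, 0, 0, 0.005, 0.8]
    - [-0.12, 0.75, 0, 0, 0, 0.01, 0.8]
    - [-0.15, 0.92, 0, 0, 0, 0.015, 0.8]
    - [-0.15, 1, 0, 0, 0, 0.015, 0.8]
    - [-0.15, 1, 0, 0, 0, 0.015, 0.8]

```text
clock: 5.62
eef_pos: [525.5, 166.8, 202.5]
eef_rot: [3.141, -0.001, -3.069]
wrist_force: [-0.0, 0.3, -2.2]
finger_gap: 52.0
finger_force: 15.0
```

```bash
python3 - <<'E'
from h import *
np.set_printoptions(precision=2,suppress=True)
T,s=snap("top","t1");S,_=snap("scene","s1");W,_=snap("wrist","w2");print(s["eef_pos"],s["eef_rot"],s["finger_gap"],s["wrist_force"])
a=cv2.resize(T["frame"][140:280,170:410],None,fx=3.3,fy=3.3,interpolation=cv2.INTER_CUBIC)
cv2.imwrite("pics/z3.png",a[:,:,::-1])
a=cv2.resize(S["frame"][150:300,150:350],None,fx=4,fy=4,interpolation=cv2.INTER_CUBIC)
cv2.imwrite("pics/z4.png",a[:,:,::-1])
E
```

```text
[525.54 166.79 202.5 ] [ 3.14 -0.   -3.07] 52.00132975196756 [-0.04  0.26 -2.21]
```

View pics/z3.png

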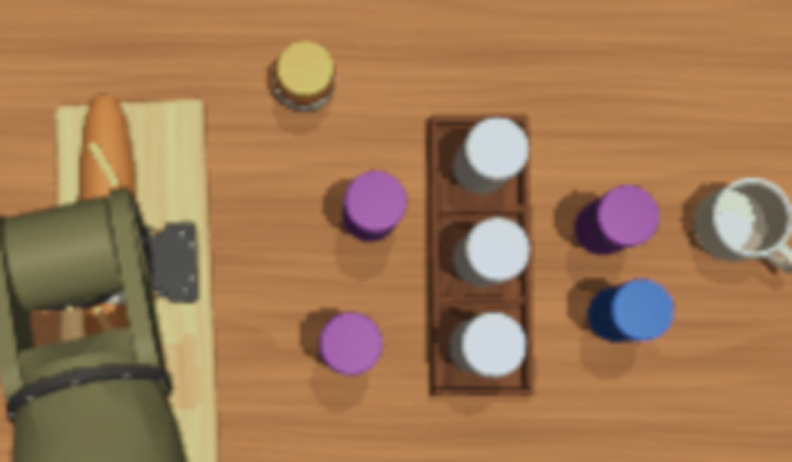

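View pics/z4.png

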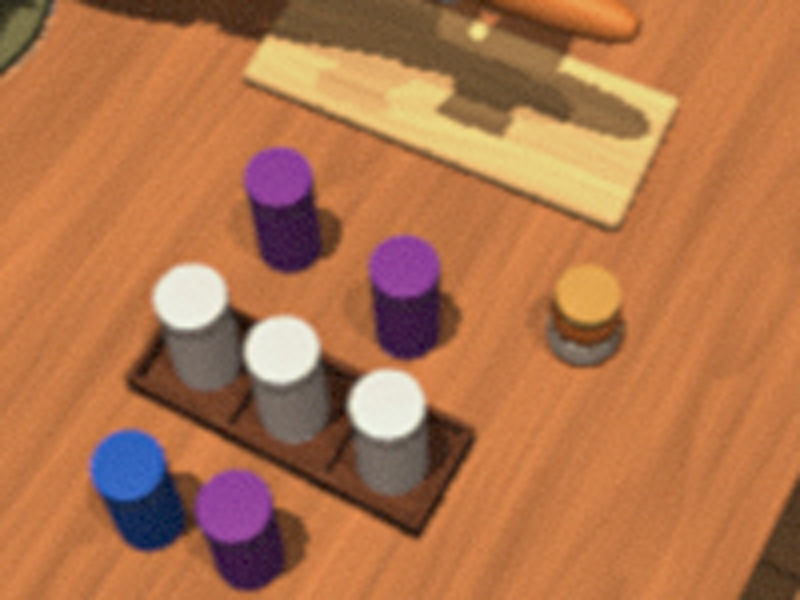

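The top view shows three white tin lids at z3 (497,149), (498,250) and (493,344), and the baguette held level over the board. The scene view shows the lids at z4 (388,403), (283,350) and (191,298), and nothing else has moved. I'll lower the baguette now.

Emit:
jog_arm:
  series:
    - [0, 0, -0.2, 0, 0, 0, 0.8]
    - [0, 0, -0.5, 0, 0, 0, 0.8]
    - [0, 0, -0.8, 0, 0, 0, 0.8]
    - [0, 0, -1, 0, 0, 0, 0.8]
    - [0, 0, -1, 0, 0, 0, 0.8]

```text
clock: 6.18
eef_pos: [524.0, 163.1, 77.9]
eef_rot: [-3.14, -0.008, -3.073]
wrist_force: [-0.5, 0.2, -2.8]
finger_gap: 52.0
finger_force: 15.0
```

Emit:
jog_arm:
  series:
    - [0, 0, -0.1, 0, 0, 0, 0.8]
    - [0, 0, -0.2, 0, 0, 0, 0.8]
    - [0, 0, -0.27, 0, 0, 0, 0.8]
    - [0, 0, -0.31, 0, 0, 0, 0.8]
    - [0, 0, -0.34, 0, 0, 0, 0.8]
    - [0, 0, -0.34, 0, 0, 0, 0.8]

```text
clock: 6.68
eef_pos: [526.1, 165.0, 41.6]
eef_rot: [-3.142, -0.0, -3.071]
wrist_force: [-0.5, -0.9, -1.9]
finger_gap: 51.9
finger_force: 15.0
```

```bash
python3 - <<'E'
from h import *
np.set_printoptions(precision=1,suppress=True)
T,S=load("t1"),load("s1")
def lids(C,roi,lo):
    m=mask(C,(0,0,lo),(179,60,255),roi)
    return m
for roi,C,lo in(((295,165,335,260),T,185),((185,210,265,275),S,200)):
    L=[]
    for b in blobs(mask(C,(0,0,lo),(179,45,255),roi))[:3]:
        e=cv2.fitEllipse(b);L.append(e[0]);print(np.array(e[0]),np.array(e[1]),cv2.contourArea(b))
    if C is T: A=sorted(L,key=lambda p:-p[1])
    else: B=sorted(L,key=lambda p:p[0])
for a,b in zip(A,B): print(*tri((T,S),(a,b)),plane(T,a,138),plane(S,b,138))
E
```

```text
[319.4 243.8] [17.2 17.5] 235.0
[320.5 215. ] [16.8 17.3] 226.5
[320.4 184.4] [16.5 17.1] 219.5
[246.3 250.6] [15.6 17.2] 209.5
[220. 237.] [14.7 16.9] 193.0
[197.  223.8] [14.3 16.6] 185.0
[ 473.2 -196.3  143.2] 1.4977123141367465 [ 474.5 -196.   138. ] [ 470.  -195.4  138. ]
[ 565.1 -199.7  142.7] 1.3422088760382287 [ 566.5 -199.4  138. ] [ 562.5 -198.8  138. ]
[ 664.  -198.9  143.4] 1.5056086991970659 [ 666.  -198.6  138. ] [ 661.5 -197.9  138. ]
```

Emit:
jog_arm:
  series:
    - [0, 0, -0.015, 0, 0, 0, 0.8]
    - [0, 0, -0.03, 0, 0, 0, 0.8]
    - [0, 0, -0.04, 0, 0, 0, 0.8]
    - [0, 0, -0.04, 0, 0, 0, 0.8]
    - [0, 0, -0.04, 0, 0, 0, 0.8]

```text
clock: 7.1
eef_pos: [526.2, 165.0, 37.1]
eef_rot: [3.142, 0.0, -3.071]
wrist_force: [-0.6, 0.6, -1.5]
finger_gap: 52.0
finger_force: 15.0
```

Emit:
jog_arm:
  series:
    - [0, 0, -0.01, 0, 0, 0, 0.8]
    - [0, 0, -0.01, 0, 0, 0, 0.8]
    - [0, 0, -0.01, 0, 0, 0, 0.8]

```text
clock: 7.35
eef_pos: [526.5, 164.9, 36.4]
eef_rot: [-3.142, 0.001, -3.071]
wrist_force: [-2.4, -1.4, 5.0]
finger_gap: 51.9
finger_force: 15.0
```

Contact with the board is clear, so I'll release.

Emit:
jog_arm:
  series:
    - [0, 0, 0, 0, 0, 0, 0.4]
    - [0, 0, 0, 0, 0, 0, 0]
    - [0, 0, 0, 0, 0, 0, 0]
    - [0, 0, 0, 0, 0, 0, 0]
    - [0, 0, 0, 0, 0, 0, 0]
    - [0, 0, 0, 0, 0, 0, 0]

```text
clock: 7.85
eef_pos: [526.2, 165.0, 35.8]
eef_rot: [3.142, -0.0, -3.071]
wrist_force: [1.1, 0.6, 0.4]
finger_gap: 86.4
finger_force: 0.0
```

Emit:
jog_arm:
  series:
    - [0, 0, 0.1, 0, 0, 0, 0]
    - [0, 0, 0.3, 0, 0, 0, 0]
    - [0, 0, 0.6, 0, 0, 0, 0]
    - [0, 0, 0.9, 0, 0, 0, 0]
    - [0, 0, 1, 0, 0, 0, 0]

```text
clock: 8.27
eef_pos: [527.7, 165.4, 162.0]
eef_rot: [3.14, 0.007, -3.071]
wrist_force: [0.7, 0.3, 1.5]
finger_gap: 93.9
finger_force: 0.0
```

Emit:
jog_arm:
  series:
    - [0, 0, 0.3, 0, 0, 0, 0]
    - [0, -0.1, 0.6, 0, 0, 0, 0]
    - [-0.05, -0.4, 0.6, 0, 0, -0.02, 0]
    - [-0.1, -0.7, 0.6, 0, 0, -0.045, 0]
    - [-0.15, -1, 0.6, 0, 0, -0.045, 0]

```text
clock: 8.68
eef_pos: [507.7, 43.9, 229.3]
eef_rot: [3.142, 0.002, 3.14]
wrist_force: [1.0, 0.0, -0.3]
finger_gap: 93.8
finger_force: 0.0
```

Emit:
jog_arm:
  series:
    - [-0.05, -0.3, 0, 0, 0, 0, 0]
    - [-0.1, -0.6, 0, 0, 0, 0, 0]
    - [-0.15, -1, 0, 0, 0, 0, 0]
    - [-0.15, -1, 0, 0, 0, 0, 0]

```text
clock: 9.02
eef_pos: [489.2, -79.5, 228.9]
eef_rot: [-3.141, 0.001, 3.138]
wrist_force: [0.5, 0.8, 0.8]
finger_gap: 94.2
finger_force: 0.0
```

Emit:
jog_arm:
  series:
    - [-0.05, -0.3, 0, 0, 0, 0, 0]
    - [-0.1, -0.6, 0, 0, 0, 0, 0]
    - [-0.13, -0.9, 0, 0, 0, 0, 0]
    - [-0.13, -1, 0, 0, 0, 0, 0]
    - [-0.13, -1, 0, 0, 0, 0, 0]
    - [-0.13, -1, 0, 0, 0, 0, 0]

```text
clock: 9.52
eef_pos: [474.6, -194.6, 228.2]
eef_rot: [3.141, 0.0, 3.141]
wrist_force: [-0.1, 0.9, -0.3]
finger_gap: 94.1
finger_force: 0.0
```

```bash
python3 - <<'E'
from h import *
np.set_printoptions(precision=2,suppress=True)
W,s=snap("wrist","w3");T,_=snap("top","t2");print(s["eef_pos"],s["eef_rot"],s["wrist_force"])
for b in blobs(mask(W,(0,0,150),(179,50,255)),150)[:6]:
    e=cv2.fitEllipse(b);print(np.array(e[0]),np.array(e[1]),cv2.contourArea(b),plane(W,e[0],138))
for X in([472.5,-196,138],[565,-199,138],[664,-198,138]):print(proj(W,X))
EE=0
b=blobs(mask(T,(5,175,120),(16,255,255),(180,160,245,300)))
for q in b[:2]: r=cv2.minAreaRect(q);print("bag",plane(T,r[0],46),r)
E
```

```text
[ 474.64 -194.63  228.19] [3.14 0.   3.14] [-0.1   0.87 -0.26]
[260.53 192.55] [55.01 56.51] 2437.5 [ 469.45 -196.52  138.  ]
[257.51 271.77] [43.56 53.71] 1824.0 [ 559.94 -200.04  138.  ]
[258.53 341.98] [31.03 50.99] 1179.5 [ 654.98 -199.3   138.  ]
[ 52.15 252.5 ] [18.05 59.17] 221.5 [ 536.21 -420.71  138.  ]
[261.05 195.44]
[258.47 275.81]
[259.65 348.06]
```

View pics/w3.png

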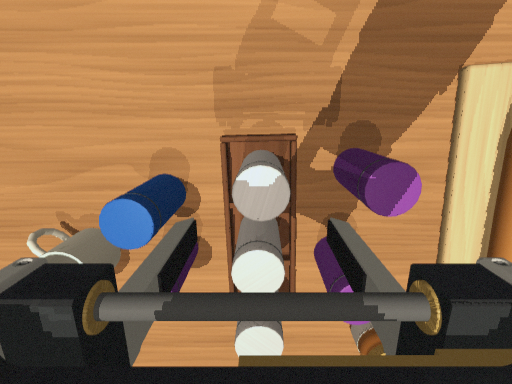

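View pics/t2.png

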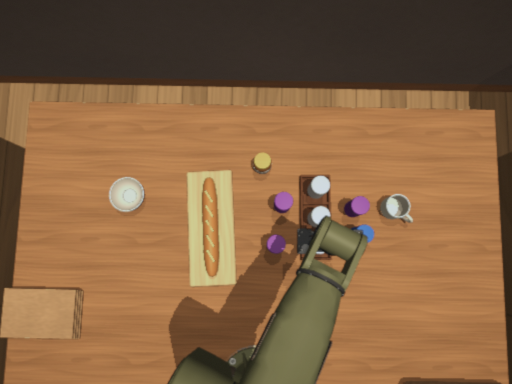

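The near lid is at (261,193) in the wrist view, which puts it at x ≈ 471, y ≈ -196, in agreement with the other two cameras. The top view shows the baguette lying at (210,227), well inside the board.

Emit:
jog_arm:
  series:
    - [-0.025, -0.012, -0.2, 0, 0, 0, 0]
    - [-0.025, -0.012, -0.5, 0, 0, 0, 0]
    - [-0.025, -0.012, -0.8, 0, 0, 0, 0]
    - [-0.025, -0.012, -1, 0, 0, 0, 0]
    - [-0.025, -0.012, -1, 0, 0, 0, 0]
  grip_force: 35

```text
clock: 10.03
eef_pos: [469.9, -194.1, 103.7]
eef_rot: [3.138, -0.006, -3.14]
wrist_force: [-0.6, -0.1, -0.8]
finger_gap: 93.8
finger_force: 0.0
```

Emit:
jog_arm:
  series:
    - [0, 0, -0.06, 0, 0, 0, 0]
    - [0, 0, -0.12, 0, 0, 0, 0]
    - [0, 0, -0.12, 0, 0, 0, 0]
    - [0, 0, -0.12, 0, 0, 0, 0.6]
    - [0, 0, -0.12, 0, 0, 0, 0.7]
    - [0, 0, -0.12, 0, 0, 0, 0.7]
    - [0, 0, -0.12, 0, 0, 0, 0.7]
    - [0, 0, -0.12, 0, 0, 0, 0.7]

```text
clock: 10.7
eef_pos: [471.7, -196.6, 93.8]
eef_rot: [-3.141, 0.0, 3.141]
wrist_force: [-0.1, -0.1, -0.8]
finger_gap: 64.2
finger_force: 0.0
```

Emit:
jog_arm:
  series:
    - [0, 0, 0, 0, 0, 0, 0.7]
    - [0, 0, 0, 0, 0, 0, 0.7]
    - [0, 0, 0, 0, 0, 0, 0.7]
    - [0, 0, 0, 0, 0, 0, 0.7]

```text
clock: 11.03
eef_pos: [471.7, -196.5, 93.6]
eef_rot: [-3.141, 0.0, -3.142]
wrist_force: [-1.0, -0.1, 3.3]
finger_gap: 60.7
finger_force: 35.0
```

Emit:
jog_arm:
  series:
    - [0, 0, 0.05, 0, 0, 0, 0.7]
    - [0, 0, 0.15, 0, 0, 0, 0.7]
    - [0, 0, 0.27, 0, 0, 0, 0.7]
    - [0, 0, 0.37, 0, 0, 0, 0.7]
    - [0, 0, 0.42, 0, 0, 0, 0.7]
    - [0, 0, 0.42, 0, 0, 0, 0.7]
    - [0, 0, 0.42, 0, 0, 0, 0.7]
    - [0, 0, 0.42, 0, 0, 0, 0.7]

```text
clock: 11.7
eef_pos: [471.2, -196.3, 143.0]
eef_rot: [3.141, -0.001, 3.141]
wrist_force: [0.5, -0.3, -2.8]
finger_gap: 60.7
finger_force: 35.0
```

```bash
cat > weigh.py <<'E'
from h import *
from cell import manip
F=[];E=[]
for i in range(12):
    manip.camera("top");s=manip.read_state();F.append(s["wrist_force"]);E.append(s["effort"])
np.set_printoptions(precision=2,suppress=True)
print(s["clock"],s["eef_pos"],s["eef_rot"],s["finger_gap"],"F",np.mean(F,0),np.std(F,0),"E",np.mean(E,0)[1:3])
E
python3 weigh.py
```

```text
12.3 [ 471.62 -196.43  143.85] [ 3.14  0.   -3.14] 60.80097458214403 F [-0.19  0.1  -2.44] [0.34 0.38 0.53] E [-50.78 -33.48]
```

Emit:
jog_arm:
  series:
    - [0, 0, -0.1, 0, 0, 0, 0.7]
    - [0, 0, -0.2, 0, 0, 0, 0.7]
    - [0, 0, -0.3, 0, 0, 0, 0.7]
    - [0, 0, -0.36, 0, 0, 0, 0.7]
    - [0, 0, -0.39, 0, 0, 0, 0.7]
    - [0, 0, -0.41, 0, 0, 0, 0.7]
    - [0, 0, -0.42, 0, 0, 0, 0.7]
    - [0, 0, -0.42, 0, 0, 0, 0.7]

```text
clock: 12.97
eef_pos: [471.9, -196.6, 93.9]
eef_rot: [-3.141, 0.001, 3.142]
wrist_force: [0.4, -0.1, -2.2]
finger_gap: 60.3
finger_force: 35.0
```

Emit:
jog_arm:
  series:
    - [0, 0, 0, 0, 0, 0, 0.7]
    - [0, 0, 0, 0, 0, 0, 0.7]
    - [0, 0, 0, 0, 0, 0, 0.7]

```text
clock: 13.22
eef_pos: [471.7, -196.5, 93.7]
eef_rot: [-3.141, 0.0, 3.142]
wrist_force: [0.1, -0.2, -2.0]
finger_gap: 60.9
finger_force: 35.0
```

Emit:
jog_arm:
  series:
    - [0, 0, -0.006, 0, 0, 0, 0.7]
    - [0, 0, -0.006, 0, 0, 0, 0.7]
    - [0, 0, -0.006, 0, 0, 0, 0.7]

```text
clock: 13.47
eef_pos: [472.0, -196.5, 93.6]
eef_rot: [-3.141, 0.001, -3.142]
wrist_force: [-2.0, 2.5, 7.1]
finger_gap: 60.6
finger_force: 35.0
```

Emit:
jog_arm:
  series:
    - [0, 0, 0, 0, 0, 0, 0.4]
    - [0, 0, 0, 0, 0, 0, 0]
    - [0, 0, 0, 0, 0, 0, 0]
    - [0, 0, 0, 0, 0, 0, 0]
    - [0, 0, 0, 0, 0, 0, 0]
    - [0, 0, 0, 0, 0, 0, 0]

```text
clock: 13.97
eef_pos: [471.6, -196.5, 92.7]
eef_rot: [-3.142, 0.0, 3.142]
wrist_force: [-0.5, -0.0, -1.0]
finger_gap: 90.4
finger_force: 0.0
```

Emit:
jog_arm:
  series:
    - [0, 0, 0.1, 0, 0, 0, 0]
    - [0, 0, 0.35, 0, 0, 0, 0]
    - [0, 0, 0.6, 0, 0, 0, 0]
    - [0, 0, 0.8, 0, 0, 0, 0]
    - [0, 0, 0.8, 0, 0, 0, 0]

```text
clock: 14.38
eef_pos: [473.1, -197.2, 193.5]
eef_rot: [-3.138, 0.006, -3.142]
wrist_force: [0.8, 0.6, 0.4]
finger_gap: 94.1
finger_force: 0.0
```

Emit:
jog_arm:
  series:
    - [0.2, 0, 0, 0, 0, 0, 0]
    - [0.45, -0.02, 0, 0, 0, 0, 0]
    - [0.65, -0.02, 0, 0, 0, 0, 0]
    - [0.77, -0.02, 0, 0, 0, 0, 0]
    - [0.77, -0.02, 0, 0, 0, 0, 0]
    - [0.77, -0.02, 0, 0, 0, 0, 0]

```text
clock: 14.88
eef_pos: [563.7, -198.7, 187.6]
eef_rot: [3.141, -0.001, -3.141]
wrist_force: [0.7, -0.8, -0.6]
finger_gap: 93.8
finger_force: 0.0
```

```bash
python3 weigh.py; python3 - <<'E'
from h import *
np.set_printoptions(precision=2,suppress=True)
W,s=snap("wrist","w4");S,_=snap("scene","s2")
for b in blobs(mask(W,(0,0,150),(179,50,255)),150)[:4]:
    e=cv2.fitEllipse(b);print(np.array(e[0]),np.array(e[1]),plane(W,e[0],138))
for b in blobs(mask(S,(0,0,200),(179,45,255),(185,210,265,275)))[:3]:
    e=cv2.fitEllipse(b);print("S",np.array(e[0]),np.array(e[1]),plane(S,e[0],138))
E
```

```text
15.4833 [ 563.95 -198.87  188.78] [-3.14  0.    3.14] 94.43566329285775 F [-0.02  0.07  0.05] [0.5  0.57 0.42] E [-59.76 -35.1 ]
[265.37  96.99] [74.35 78.81] [ 470.32 -196.77  138.  ]
[260.77 209.03] [60.61 66.16] [ 562.48 -200.44  138.  ]
[261.8  286.47] [13.63 52.69] [ 640.16 -199.54  138.  ]
[ 24.83 226.58] [54.65 73.23] [ 578.92 -409.74  138.  ]
S [246.43 250.57] [15.63 16.97] [ 661.79 -197.66  138.  ]
```

Emit:
jog_arm:
  series:
    - [0, 0, -0.2, 0, 0, 0, 0]
    - [0, 0, -0.45, 0, 0, 0, 0]
    - [0, 0, -0.7, 0, 0, 0, 0]
    - [0, 0, -0.79, 0, 0, 0, 0]
    - [0, 0, -0.79, 0, 0, 0, 0]
    - [0, 0, -0.79, 0, 0, 0, 0]

```text
clock: 16.08
eef_pos: [564.4, -199.0, 94.8]
eef_rot: [-3.141, 0.0, 3.142]
wrist_force: [0.0, -0.0, 0.3]
finger_gap: 93.9
finger_force: 0.0
```

Emit:
jog_arm:
  series:
    - [0, 0, 0, 0, 0, 0, 0.4]
    - [0, 0, 0, 0, 0, 0, 0.6]
    - [0, 0, 0, 0, 0, 0, 0.7]
    - [0, 0, 0, 0, 0, 0, 0.7]
    - [0, 0, 0, 0, 0, 0, 0.7]
    - [0, 0, 0, 0, 0, 0, 0.7]
    - [0, 0, 0, 0, 0, 0, 0.7]
    - [0, 0, 0, 0, 0, 0, 0.7]

```text
clock: 16.75
eef_pos: [564.2, -199.0, 94.3]
eef_rot: [-3.141, 0.001, 3.142]
wrist_force: [-0.6, -0.9, 3.6]
finger_gap: 60.8
finger_force: 35.0
```

Emit:
jog_arm:
  series:
    - [0, 0, 0, 0, 0, 0, 0.7]
    - [0, 0, 0, 0, 0, 0, 0.7]

```text
clock: 16.92
eef_pos: [564.2, -199.0, 94.3]
eef_rot: [-3.141, 0.001, 3.142]
wrist_force: [-1.3, -0.7, 5.7]
finger_gap: 60.6
finger_force: 35.0
```

Emit:
jog_arm:
  series:
    - [0, 0, 0.05, 0, 0, 0, 0.7]
    - [0, 0, 0.15, 0, 0, 0, 0.7]
    - [0, 0, 0.27, 0, 0, 0, 0.7]
    - [0, 0, 0.37, 0, 0, 0, 0.7]
    - [0, 0, 0.42, 0, 0, 0, 0.7]
    - [0, 0, 0.42, 0, 0, 0, 0.7]
    - [0, 0, 0.42, 0, 0, 0, 0.7]
    - [0, 0, 0.42, 0, 0, 0, 0.7]

```text
clock: 17.58
eef_pos: [563.7, -198.7, 143.6]
eef_rot: [3.141, -0.001, 3.142]
wrist_force: [0.1, -0.7, -2.7]
finger_gap: 60.8
finger_force: 35.0
```

```bash
python3 weigh.py
```

```text
18.1833 [ 564.   -198.84  144.29] [ 3.14 -0.    3.14] 60.404151877072 F [-0.02 -0.08 -2.94] [0.4  0.45 0.39] E [-62.71 -34.88]
```

Emit:
jog_arm:
  series:
    - [0, 0, -0.1, 0, 0, 0, 0.7]
    - [0, 0, -0.2, 0, 0, 0, 0.7]
    - [0, 0, -0.3, 0, 0, 0, 0.7]
    - [0, 0, -0.36, 0, 0, 0, 0.7]
    - [0, 0, -0.39, 0, 0, 0, 0.7]
    - [0, 0, -0.41, 0, 0, 0, 0.7]
    - [0, 0, -0.42, 0, 0, 0, 0.7]
    - [0, 0, -0.42, 0, 0, 0, 0.7]

```text
clock: 18.85
eef_pos: [564.3, -198.9, 94.4]
eef_rot: [-3.141, 0.001, 3.142]
wrist_force: [-0.0, 0.2, -2.3]
finger_gap: 60.5
finger_force: 35.0
```

Emit:
jog_arm:
  series:
    - [0, 0, -0.003, 0, 0, 0, 0.7]
    - [0, 0, -0.003, 0, 0, 0, 0.7]
    - [0, 0, -0.003, 0, 0, 0, 0.7]

```text
clock: 19.1
eef_pos: [564.4, -199.0, 94.3]
eef_rot: [-3.141, 0.001, 3.142]
wrist_force: [-0.8, -0.5, 6.0]
finger_gap: 60.6
finger_force: 35.0
```

Emit:
jog_arm:
  series:
    - [0, 0, 0, 0, 0, 0, 0.4]
    - [0, 0, 0, 0, 0, 0, 0]
    - [0, 0, 0, 0, 0, 0, 0]
    - [0, 0, 0, 0, 0, 0, 0]
    - [0, 0, 0, 0, 0, 0, 0]
    - [0, 0, 0, 0, 0, 0, 0]

```text
clock: 19.6
eef_pos: [564.0, -198.8, 93.4]
eef_rot: [3.142, -0.0, 3.142]
wrist_force: [-0.5, 0.4, -0.1]
finger_gap: 90.8
finger_force: 0.0
```

Emit:
jog_arm:
  series:
    - [0, 0, 0.1, 0, 0, 0, 0]
    - [0, 0, 0.35, 0, 0, 0, 0]
    - [0, 0, 0.6, 0, 0, 0, 0]
    - [0, 0, 0.8, 0, 0, 0, 0]
    - [0, 0, 0.8, 0, 0, 0, 0]

```text
clock: 20.02
eef_pos: [565.6, -199.5, 195.9]
eef_rot: [-3.138, 0.008, -3.142]
wrist_force: [0.1, -0.0, 0.6]
finger_gap: 94.2
finger_force: 0.0
```

Emit:
jog_arm:
  series:
    - [0.2, 0, 0, 0, 0, 0, 0]
    - [0.45, 0, 0, 0, 0, 0, 0]
    - [0.7, 0, 0, 0, 0, 0, 0]
    - [0.83, 0, 0, 0, 0, 0, 0]
    - [0.83, 0, 0, 0, 0, 0, 0]
    - [0.83, 0, 0, 0, 0, 0, 0]

```text
clock: 20.52
eef_pos: [663.6, -198.7, 188.9]
eef_rot: [3.141, -0.001, -3.141]
wrist_force: [-0.0, -0.3, -0.4]
finger_gap: 94.1
finger_force: 0.0
```

```bash
python3 - <<'E'
from h import *
np.set_printoptions(precision=2,suppress=True)
W,s=snap("wrist","w5");T,_=snap("top","t3");print(s["eef_pos"],s["eef_rot"],s["wrist_force"])
for b in blobs(mask(W,(0,0,150),(179,50,255)),150)[:4]:
    e=cv2.fitEllipse(b);print(np.array(e[0]),np.array(e[1]),plane(W,e[0],138))
E
```

```text
[ 663.6  -198.67  188.93] [ 3.14 -0.   -3.14] [-0.03 -0.3  -0.39]
[261.02  87.29] [74.92 80.09] [ 562.83 -199.98  138.  ]
[261.34 209.04] [59.22 66.49] [ 662.14 -199.73  138.  ]
[  2.28 137.25] [63.61 82.29] [ 600.77 -409.4   138.  ]
```

Emit:
jog_arm:
  series:
    - [0, 0, -0.2, 0, 0, 0, 0]
    - [0, 0, -0.45, 0, 0, 0, 0]
    - [0, 0, -0.7, 0, 0, 0, 0]
    - [0, 0, -0.79, 0, 0, 0, 0]
    - [0, 0, -0.79, 0, 0, 0, 0]
    - [0, 0, -0.79, 0, 0, 0, 0]

```text
clock: 21.12
eef_pos: [663.7, -199.1, 96.2]
eef_rot: [-3.141, 0.001, 3.141]
wrist_force: [0.5, -0.2, 0.7]
finger_gap: 94.0
finger_force: 0.0
```

Emit:
jog_arm:
  series:
    - [0, 0, 0, 0, 0, 0, 0.4]
    - [0, 0, 0, 0, 0, 0, 0.6]
    - [0, 0, 0, 0, 0, 0, 0.7]
    - [0, 0, 0, 0, 0, 0, 0.7]
    - [0, 0, 0, 0, 0, 0, 0.7]
    - [0, 0, 0, 0, 0, 0, 0.7]
    - [0, 0, 0, 0, 0, 0, 0.7]
    - [0, 0, 0, 0, 0, 0, 0.7]

```text
clock: 21.78
eef_pos: [663.8, -198.7, 95.1]
eef_rot: [-3.142, 0.0, -3.141]
wrist_force: [-1.3, 2.0, 3.5]
finger_gap: 59.9
finger_force: 35.0
```

Emit:
jog_arm:
  series:
    - [0, 0, 0, 0, 0, 0, 0.7]
    - [0, 0, 0, 0, 0, 0, 0.7]

```text
clock: 21.95
eef_pos: [663.8, -198.8, 95.1]
eef_rot: [-3.142, 0.0, -3.142]
wrist_force: [-0.9, 2.4, 4.4]
finger_gap: 60.0
finger_force: 35.0
```

Emit:
jog_arm:
  series:
    - [0, 0, 0.05, 0, 0, 0, 0.7]
    - [0, 0, 0.15, 0, 0, 0, 0.7]
    - [0, 0, 0.27, 0, 0, 0, 0.7]
    - [0, 0, 0.37, 0, 0, 0, 0.7]
    - [0, 0, 0.42, 0, 0, 0, 0.7]
    - [0, 0, 0.42, 0, 0, 0, 0.7]
    - [0, 0, 0.42, 0, 0, 0, 0.7]
    - [0, 0, 0.42, 0, 0, 0, 0.7]

```text
clock: 22.62
eef_pos: [663.2, -198.7, 144.2]
eef_rot: [3.141, -0.001, 3.142]
wrist_force: [-0.1, -0.6, -5.4]
finger_gap: 60.4
finger_force: 35.0
```

```bash
python3 weigh.py
```

```text
23.2167 [ 663.6  -198.9   145.16] [-3.14  0.    3.14] 60.66987350008971 F [ 0.01  0.19 -5.42] [0.45 0.37 0.53] E [-77.13 -37.71]
```

The far tin weighs 5.4 N, against 2.4 N for the near one and 2.9 N for the middle one, so it is the heaviest. I'll set it back down to complete its heft, then raise it for the final hold.

Emit:
jog_arm:
  series:
    - [0, 0, -0.1, 0, 0, 0, 0.7]
    - [0, 0, -0.2, 0, 0, 0, 0.7]
    - [0, 0, -0.3, 0, 0, 0, 0.7]
    - [0, 0, -0.36, 0, 0, 0, 0.7]
    - [0, 0, -0.39, 0, 0, 0, 0.7]
    - [0, 0, -0.41, 0, 0, 0, 0.7]
    - [0, 0, -0.42, 0, 0, 0, 0.7]
    - [0, 0, -0.42, 0, 0, 0, 0.7]

```text
clock: 23.88
eef_pos: [663.9, -198.9, 95.3]
eef_rot: [-3.141, 0.001, -3.142]
wrist_force: [0.1, -0.4, -5.4]
finger_gap: 60.2
finger_force: 35.0
```

Emit:
jog_arm:
  series:
    - [0, 0, -0.003, 0, 0, 0, 0.7]
    - [0, 0, -0.003, 0, 0, 0, 0.7]
    - [0, 0, -0.003, 0, 0, 0, 0.7]
    - [0, 0, -0.003, 0, 0, 0, 0.7]

```text
clock: 24.22
eef_pos: [663.9, -198.9, 95.1]
eef_rot: [-3.141, 0.001, -3.142]
wrist_force: [-0.0, 0.8, 1.9]
finger_gap: 60.2
finger_force: 35.0
```

Emit:
jog_arm:
  series:
    - [0, 0, 0, 0, 0, 0, 0.25]
    - [0, 0, 0, 0, 0, 0, 0.25]
    - [0, 0, 0, 0, 0, 0, 0.25]
    - [0, 0, 0, 0, 0, 0, 0.25]

```text
clock: 24.55
eef_pos: [663.6, -198.9, 94.4]
eef_rot: [-3.142, 0.0, 3.142]
wrist_force: [-0.5, 0.6, 0.3]
finger_gap: 70.5
finger_force: 0.0
```

Emit:
jog_arm:
  series:
    - [0, 0, 0, 0, 0, 0, 0.7]
    - [0, 0, 0, 0, 0, 0, 0.7]
    - [0, 0, 0, 0, 0, 0, 0.7]
    - [0, 0, 0, 0, 0, 0, 0.7]
    - [0, 0, 0, 0, 0, 0, 0.7]
    - [0, 0, 0, 0, 0, 0, 0.7]
    - [0, 0, 0, 0, 0, 0, 0.7]

```text
clock: 25.13
eef_pos: [663.6, -198.8, 94.4]
eef_rot: [3.142, -0.0, -3.142]
wrist_force: [0.5, 1.1, -0.1]
finger_gap: 60.1
finger_force: 35.0
```

Emit:
jog_arm:
  series:
    - [0, 0, 0.05, 0, 0, 0, 0.7]
    - [0, 0, 0.18, 0, 0, 0, 0.7]
    - [0, 0, 0.36, 0, 0, 0, 0.7]
    - [0, 0, 0.54, 0, 0, 0, 0.7]
    - [0, 0, 0.72, 0, 0, 0, 0.7]
    - [0, 0, 0.84, 0, 0, 0, 0.7]
    - [0, 0, 0.9, 0, 0, 0, 0.7]
    - [0, 0, 0.9, 0, 0, 0, 0.7]

```text
clock: 25.8
eef_pos: [663.9, -199.0, 203.8]
eef_rot: [-3.141, 0.002, 3.142]
wrist_force: [0.7, -0.7, -5.4]
finger_gap: 60.3
finger_force: 35.0
```

Emit:
jog_arm:
  series:
    - [0, 0, 0, 0, 0, 0, 0.7]
    - [0, 0, 0, 0, 0, 0, 0.7]
    - [0, 0, 0, 0, 0, 0, 0.7]
    - [0, 0, 0, 0, 0, 0, 0.7]
    - [0, 0, 0, 0, 0, 0, 0.7]
    - [0, 0, 0, 0, 0, 0, 0.7]

```text
clock: 26.3
eef_pos: [663.5, -198.9, 202.0]
eef_rot: [3.141, -0.0, 3.142]
wrist_force: [-0.3, -0.8, -5.9]
finger_gap: 60.7
finger_force: 35.0
```

```bash
python3 weigh.py; python3 - <<'E'
from h import *
S,_=snap("scene","s3")
a=cv2.resize(S["frame"][120:300,140:360],None,fx=3.3,fy=3.3,interpolation=cv2.INTER_CUBIC)
cv2.imwrite("pics/z5.png",a[:,:,::-1])
E
```

```text
26.9 [ 663.6  -198.87  202.38] [-3.14 -0.    3.14] 60.49113436819982 F [-0.16  0.04 -5.24] [0.58 0.37 0.41] E [-76.26 -38.86]
```

View pics/z5.png

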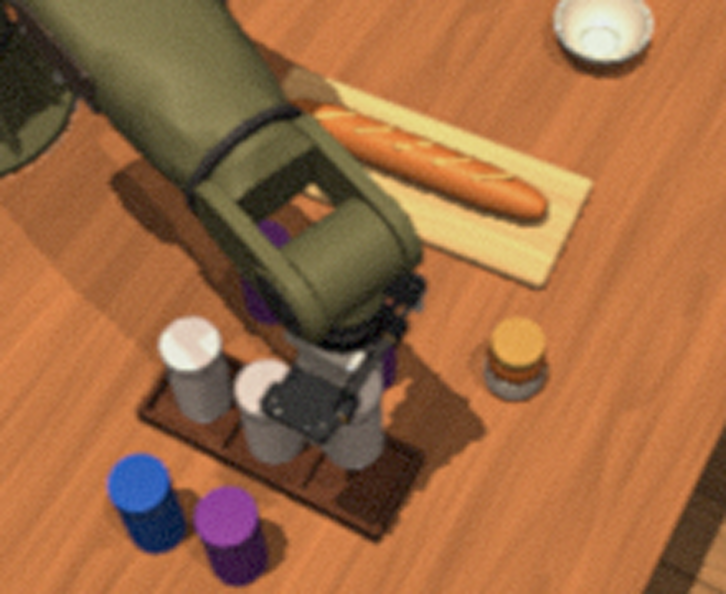

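The final view shows the far tin held upright in the gripper, with its base at about (355,460). The near tin (200,370) and middle tin (268,410) stand in their compartments, the baguette lies on the board (440,165), and the jar, look-alikes and bowl are where they were.

```bash
python3 -c "
from cell import manip
print(manip.sign_off())"
```

```text
the job is handed in; nothing more can be done
None
```

I handed the job in at about 27 s: the baguette is on the board, and of the three tins hefted near to far (about 2.4, 2.9 and 5.4 N) the heaviest, the far one, is held upright about 85 mm above the tray's rim, with the other two standing in their compartments.

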